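# Raise the bench magnifier by one hole

### The arm

A 6-joint arm with a two-finger parallel gripper is mounted at the origin on the work surface. World frame = base frame: x ahead of the robot, y to its left, z up, the work surface at z = 0. Lengths are in m, angles in rad, forces in N, time in s.
With the tool pointing down it reaches from about 0.375 to 0.9 m from the base axis. Payload 3.1 kg.
Tool frame: the origin (TCP) lies at the very end of the fingers, on their centre line; the grasp point (between the pads) lies 19 mm behind it; z points along the fingers, y is the line along which they close (so a half turn about z gives the same grasp; the last joint's range is limited). The gripper opens to 85 mm and grips with 20 to 120 N. Pads are 22 mm wide; open, the fingers measure 114 mm over their backs; the gripper's body (76 mm by 85 mm) begins 54 mm behind the grasp point. The pads swing forward as they close: fully open they stand 13 mm farther back than shut.
Start: joints at [1.157, 0.527, 1.433, -0, 1.181, -0.178], TCP at [0.146, 0.608, 0.231] pointing down, gripper open.
Joint ranges: [-3.08, 3.08], [-0.75, 2.2], [0.22, 2.44], [-1.43, 4.57], [0, 2.65], [-2.85, 2.85]. Speed limits (rad/s): [2.79, 2.79, 3.14, 3.14, 3.14, 3.14].

### API

Orientations are given as a unit quaternion [x, y, z, w].
In Python, from station import robot gives the robot as it stands.
- The arm moves only by the tool arm_command, never from a script. Its argument "targets" is a list of rows, each a list of 3 entries, a list of its own where there are three numbers: the turn, a rotation vector about the tool's x, y, z in rad, then the shift along the tool's x, y, z in m, then the closure, from -1 (fully open) to 1 (shut). A call has exactly 8 rows; each row shifts and turns the commanded pose from where the row before left it, along the tool's axes as they then stand; what a row does not reach is not made up. A row lasts 1/8 s, in which the tool goes at most 62.5 mm and 10.7 degrees, less where a joint would pass 70% of its speed; a pose out of reach is approached as far as the arm can. A call is refused whole if a number of a shift passes 0.0625 or a number of a turn 0.188, either way. A call with a gripper value outside its range is refused whole. The fingers move at their own pace and stop on an object; "newtons" is the grip in N (left out, the last holds). Time passes only in rows, so rows that do not move let the fingers close, or fill a call up. It gives the time, the measured TCP pose, the force, the opening and the grip force at its end, in the units of the state.
- robot.get_obs(): the state, without advancing time (a new reading comes with each control period).
- robot.capture(name): name is "scene" or "top"; returns a dict with "pixels" (400x640x3 uint8, blue, green, red), "z_map" (400x640 float32, m along the optical axis (not along the pixel's ray), 0 where there is no reading), "fx", "fy", "cx", "cy" (pixels), "extrinsics" (4x4, takes a point from camera to world coordinates). Camera axes: x right, y up, looking along -z (the intrinsics and any distortion apply to the point x, -y, -z); pixel columns grow to the right and rows downward; lengths in m; the calibration is good to about 2 mm. A picture is of the moment at which its call begins.
- robot.sign_off(): hands the job in; it is judged then, once.
The state is a dict: "t": time; "joint_positions": joint angles; "joint_vel": joint speeds; "effort": joint torques, N m; "tcp_pos": TCP position; "ee_rot": TCP orientation; "ft_force": force on the tool from outside, world axes, zero at the start; "moment": the same for the moment, N m; "grip_width": opening from 0.0 (shut) to 1.0 (fully open); "finger_force": force on a finger pad.
Only numpy, scipy, OpenCV 4.12 (cv2) and the standard library are available. Lean on these libraries where they do the work, as an engineer would, in place of code of your own. Each camera call takes 0.05 s, during which the arm holds its last target. There are 200 camera calls.

### The job

Raise the bench magnifier to its next hole to make room for the soldering iron above the board: press in the red sprung button on the sliding sleeve, slide the sleeve up off its lowest hole, and let it slide on until the button pops fully out again in the next hole. Leave the magnifier locked there and let go of it; do not disturb the circuit board, the solder spools or the parts tray.

Things in the scene. Friction and masses are not known exactly. Their poses are not given: they have to be found in the camera images.
- stand: Magnifier stand, fixed to the bench: dark steel base plate 150 x 120 x 16 mm, upright 26 mm square post with a black stop collar (40 mm square, top at 50 mm). Origin: centre of the plate's underside, on the post's axis, at bench height; z up. On the post slides the sleeve, sides parallel to these x and y axes: button on its +x side, lens arm on its +y side, -x and -y sides plain.
- sleeve_grip (a point): Point on the axis of the sliding sleeve (aluminium tube 36 x 36 mm outside, 150 mm tall, plus a 5 mm black cap), level with the button's centre: 23 mm below the cap's top, 182 mm above the bench at the start. Moves with the sleeve, axes as the stand's. Nothing is above the cap; the lens arm (16 mm bar) leaves the +y side 92 mm lower, so all four sides can be gripped here.
- sleeve (a joint): Height of the sleeve above its lowest hole, m: 0 at the start (locked), up to 0.080. Locked, it has about 1.5 mm of play. Unlocked, it (about 0.33 kg) stays where it is left, by rubbing drag of 4.5 N; lifting takes 7 to 10 N. The next hole is hidden inside, somewhere from 36 to 56 mm above the lowest, different on each stand; there is no other hole.
- button (a joint): How far the button is pressed in, m: 0 fully out (locked in a hole), 0.0075 fully in; spring 4 N out, 7 N in. Above 0.0065 the sleeve is free. Between the holes the button stays in by itself at about 0.0045; it springs out to 0 when the next hole comes level, if nothing holds it in, and the sleeve then stops dead both ways.
- button_face (a point): Centre of the red button's outer face (24 mm wide, 30 mm tall), which looks along the stand's +x and is pressed towards -x. It stands 27 mm from the sleeve's axis when out (9 mm proud of the sleeve), 19.5 mm when fully in (1.5 mm proud).
- lens (a point): Centre of the magnifier lens, in a white ring of 124 mm diameter and 24 mm height, 155 mm from the sleeve's axis along the stand's +y; at the start about 92 mm above the bench. Moves with the sleeve.
- board: Loose blue circuit board 120 x 90 mm, 4 mm thick with parts up to 16 mm tall, lying under the lens. Origin at the centre of its underside. Leave alone.
- spool_green_center (a point): Centre of a loose solder spool with green flanges, 62 mm diameter, 60 mm tall, upright. Leave alone.
- spool_yellow_center (a point): Centre of a loose solder spool with yellow flanges, same size. Leave alone.
- tray: Loose clear parts tray 90 x 150 x 30 mm. Origin at the centre of its underside. Leave alone.

How it is judged:
At the end, for the whole second after the job is handed in: The sleeve is at rest in the next hole, more than 30 mm above its lowest position, with the button sprung out (pressed in less than 2 mm) (value of joint sleeve above 0.03 m and value of joint button below 0.002 m and velocity of joint sleeve between -0.005 and 0.005 m/s); the robot touches nothing.
It fails at once if the circuit board is shifted by more than 20 mm (distance of board from where it was at the start of the episode above 0.02 m).
It fails at once if the parts tray is shifted by more than 20 mm (distance of tray from where it was at the start of the episode above 0.02 m).
It fails at once if a solder spool is shifted or knocked over (more than 20 mm) (distance of any of spool_green_center, spool_yellow_center from where it was at the start of the episode above 0.02 m).
It also fails if it takes over 45 s, if anything falls off the work surface, if the arm or the gripper's body presses on something with over 40 N, if the wrist force passes 120 N, or if a joint passes its speed limit or range.

## Working session

There is one attempt and no reset: what is moved stays moved. The work goes in short steps, Python scripts to look and compute and a tool call to move; the robot and the scene stay as the last step left them, time stands still between calls to the robot, and variables do not carry over. Pictures are saved under pics/ and viewed, at most 10 in all, crops included, and the job is handed in when it is done.

Besides the shell and the picture viewer there is one more tool, called after ">>>" as a command line: name --argument value ..., lists and objects as JSON in quotes. arm_command: Moves the arm, as the interface text tells. Its arguments: {"type":"object","properties":{"targets":{"type":"array","items":{"type":"array"}},"newtons":{"type":"number"}},"required":["targets"]}

```bash
mkdir -p pics
cat > h.py <<'E'
import numpy as np, cv2
from station import robot
def world(c,u,v,d=None):
    d=c["z_map"][v,u] if d is None else d
    x=(u-c["cx"])/c["fx"]*d; y=-(v-c["cy"])/c["fy"]*d
    p=np.stack([x,y,-d*np.ones_like(x),np.ones_like(x)],-1)
    return (p@np.array(c["extrinsics"]).T)[...,:3]
E
python3 - <<'E'
from h import *
for n in("scene","top"):
    c=robot.capture(n); cv2.imwrite(f"pics/{n}0.png",c["pixels"])
    print(n,c["fx"],c["cx"],c["cy"],np.round(c["extrinsics"],3).tolist(),[k for k in c])
    np.save(n+".npy",c,allow_pickle=True)
print(robot.get_obs())
E
```

```text
scene 421.410120868666 323.20681217139855 202.81216380114566 [[-0.37, -0.626, 0.686, 1.175], [0.929, -0.261, 0.263, 0.25], [0.014, 0.735, 0.678, 0.705], [0.0, 0.0, 0.0, 1.0]] ['pixels', 'z_map', 'fx', 'fy', 'cx', 'cy', 'extrinsics']
top 455.6882330581733 329.2652615715086 201.4933844597061 [[0.027, 0.985, -0.171, 0.406], [-1.0, 0.028, 0.004, 0.027], [0.009, 0.17, 0.985, 1.121], [0.0, 0.0, 0.0, 1.0]] ['pixels', 'z_map', 'fx', 'fy', 'cx', 'cy', 'extrinsics']
{'t': 0.1, 'joint_positions': array([ 1.15649984e+00,  5.28370246e-01,  1.43378748e+00,  1.91761553e-05,
        1.18138550e+00, -1.78502886e-01]), 'joint_vel': array([ 2.30021929e-05, -2.35061975e-03, -1.87715875e-03,  2.03146720e-03,
       -3.85563030e-04, -2.03370401e-03]), 'effort': array([ 4.41352004e-04, -4.43305278e+01, -1.78586107e+01, -2.03278069e-04,
        3.86946587e-03, -1.19378316e-05]), 'tcp_pos': array([0.14571345, 0.60711395, 0.23042905]), 'ee_rot': array([ 1.17627438e-01,  9.93057317e-01, -9.30166555e-04, -2.93339917e-04]), 'ft_force': array([-0.28978933,  0.6043153 , -0.40152819]), 'moment': array([ 0.01925136, -0.02057296, -0.02297109]), 'finger_force': 0.0, 'grip_width': 0.996776690711646}
```

View pics/scene0.png

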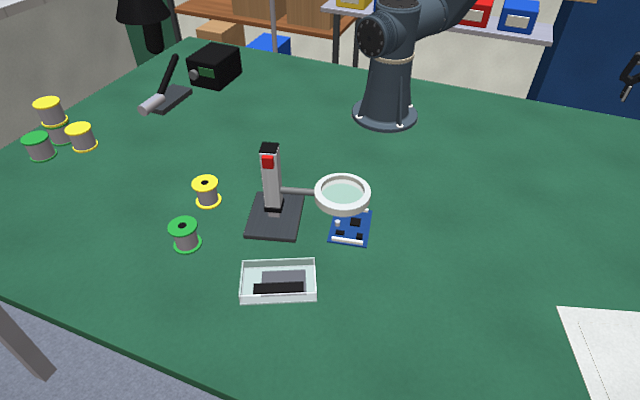

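View pics/top0.png

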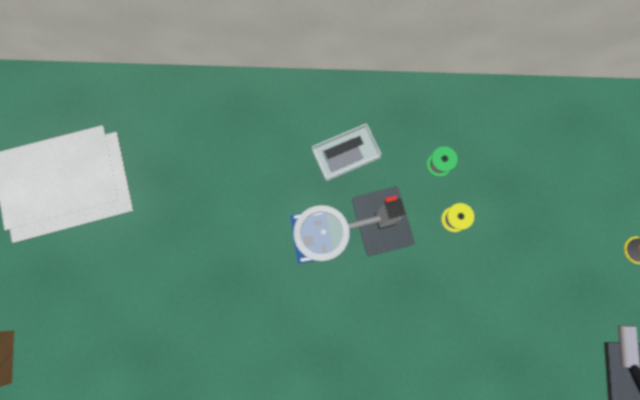

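The scene view shows the red button at about (267,162) under the black cap, and the lens at (343,193). The top view shows the cap at (395,208), the button at (391,199) on the far side from the robot, the spools at (444,159) and (460,216), and the tray at (346,152).

Run:
```python
from h import *
for n in("scene","top"):
    c=np.load(n+".npy",allow_pickle=True).item()
    v,u=np.mgrid[:400,:640]; W=world(c,u,v); ok=c["z_map"]>0
    hsv=cv2.cvtColor(c["pixels"],cv2.COLOR_BGR2HSV); H,S,V=hsv[...,0],hsv[...,1],hsv[...,2]
    near=ok&(abs(W[...,0]-.42)<.3)&(abs(W[...,1]+.05)<.3)
    def rep(k,m):
        m=m&near; P=W[m]
        if len(P)==0: print(n,k,0);return
        print(n,k,len(P),"med",np.median(P,0).round(3),"min",np.percentile(P,3,axis=0).round(3),"max",np.percentile(P,97,axis=0).round(3))
    inr=(v<260)&(u>150)&(u<520)
    rep("red",inr&((H<8)|(H>172))&(S>150)&(V>80)&(W[...,2]>.1))
    m=inr&near&(W[...,2]>.197)&(W[...,2]<.215); rep("cap",m)
    if m.sum()>5:
        r=cv2.minAreaRect((W[m][:,:2]*1000).astype(np.float32)); print(r)
    lens=(W[...,2]>.085)&(W[...,2]<.125)&(S<40)&(V>180); rep("lens",lens&inr)
    rep("yellow",inr&(H>22)&(H<34)&(S>150)&(W[...,2]>.05)); rep("green",inr&(H>50)&(H<70)&(S>180)&(V>120)&(W[...,2]>.05))
    b=inr&near&(W[...,2]>.010)&(W[...,2]<.022)&(V<90)&(S<80); rep("plate",b)
    if b.sum()>5: print(cv2.minAreaRect((W[b][:,:2]*1000).astype(np.float32)))
    t=near&(W[...,2]>.022)&(W[...,2]<.036)&(W[...,0]>.5); rep("tray",t)
```

```text
scene red 145 med [ 0.579 -0.101  0.186] min [ 0.573 -0.112  0.17 ] max [ 0.583 -0.092  0.197]
scene cap 239 med [ 0.559 -0.107  0.204] min [ 0.537 -0.125  0.197] max [ 0.575 -0.09   0.206]
((558.0036010742188, -107.71935272216797), (47.20284652709961, 35.56819534301758), 14.60820198059082)
scene lens 1091 med [0.515 0.041 0.104] min [ 0.461 -0.015  0.092] max [0.569 0.096 0.107]
scene yellow 338 med [ 0.567 -0.284  0.06 ] min [ 0.539 -0.313  0.057] max [ 0.592 -0.258  0.062]
scene green 0
scene plate 221 med [ 0.55  -0.069  0.013] min [ 0.476 -0.179  0.01 ] max [0.64  0.097 0.017]
((552.192626953125, -93.55520629882812), (155.86874389648438, 362.2724609375), 23.9072265625)
scene tray 498 med [ 0.681 -0.063  0.028] min [ 0.564 -0.287  0.022] max [0.717 0.055 0.035]
top red 44 med [ 0.575 -0.102  0.197] min [ 0.569 -0.113  0.191] max [ 0.58  -0.094  0.205]
top cap 341 med [ 0.555 -0.109  0.205] min [ 0.536 -0.128  0.198] max [ 0.576 -0.092  0.208]
((558.120849609375, -109.37601470947266), (44.18238830566406, 36.20907211303711), 16.15013313293457)
top lens 1615 med [0.513 0.027 0.103] min [ 0.456 -0.017  0.092] max [0.566 0.093 0.109]
top yellow 474 med [ 0.563 -0.287  0.06 ] min [ 0.538 -0.313  0.057] max [ 0.59  -0.261  0.064]
top green 0
top plate 40 med [0.714 0.016 0.014] min [ 0.533 -0.146  0.011] max [0.72  0.031 0.018]
((645.2451171875, -71.9847412109375), (242.34242248535156, 85.98117065429688), 35.88425064086914)
top tray 240 med [ 0.683 -0.034  0.029] min [ 0.546 -0.269  0.023] max [0.717 0.058 0.033]
```

>>> arm_command --targets '[[[0,0,0.179],[0,0,-0.01],-1],[[0,0,0.179],[0,0,-0.01],-1],[[0,0,0.179],[0,0,-0.01],-1],[[0,0,0.179],[0,0,-0.01],-1],[[0,0,0.179],[0,0,-0.01],-1],[[0,0,0.179],[0,0,-0.01],-1],[[0,0,0],[-0.05,0.013,0],-1],[[0,0,0],[-0.05,0.013,0],-1]]' --newtons 40

```text
t: 1.1
tcp_pos: [0.197, 0.5167, 0.2908]
ee_rot: [0.608, 0.794, -0.0, 0.0]
ft_force: [0.1, -0.5, 0.4]
grip_width: 0.999
finger_force: 0.0
```

>>> arm_command --targets '[[[0,0,0],[-0.055,0.014,0],-1],[[0,0,0],[-0.055,0.014,0],-1],[[0,0,0],[-0.055,0.014,0],-1],[[0,0,0],[-0.055,0.014,0],-1],[[0,0,0],[-0.055,0.014,0],-1],[[0,0,0],[-0.055,0.014,0],-1],[[0,0,0],[-0.055,0.014,0],-1],[[0,0,0],[-0.055,0.014,0],-1]]'

```text
t: 2.1
tcp_pos: [0.4191, 0.1199, 0.2912]
ee_rot: [0.609, 0.793, 0.0, -0.0]
ft_force: [0.8, -0.1, 0.1]
grip_width: 0.997
finger_force: 0.0
```

>>> arm_command --targets '[[[0,0,0],[-0.05,0.014,0],-1],[[0,0,0],[-0.05,0.014,0],-1],[[0,0,0],[-0.05,0.014,0],-1],[[0,0,0],[-0.05,0.014,0],-1],[[0,0,0],[-0.04,0.011,0],-1],[[0,0,0],[-0.017,0.005,0],-1],[[0,0,0],[0,0,0],-1],[[0,0,0],[0,0,0],-1]]'

```text
t: 3.1
tcp_pos: [0.5534, -0.1066, 0.2911]
ee_rot: [0.609, 0.793, -0.0, -0.001]
ft_force: [-0.3, -1.3, -0.1]
grip_width: 0.999
finger_force: 0.0
```

Run:
```python
from h import *
o=robot.get_obs();p=o["tcp_pos"];print(p.round(4),o["ee_rot"].round(3))
c=robot.capture("scene"); cv2.imwrite("pics/s1.png",cv2.resize(c["pixels"][100:280,160:420],None,fx=3,fy=3))
y=.261;d=np.array([.5545,-.110,.163])-p
print("tool x,y,z",-d[0]*np.sin(y)+d[1]*np.cos(y),d[0]*np.cos(y)+d[1]*np.sin(y),-d[2])
```

```text
[ 0.5534 -0.1066  0.2911] [ 0.609  0.793 -0.    -0.001]
tool x,y,z -0.0035948122512885388 0.00014260820801564747 0.1280810404031086
```

View pics/s1.png

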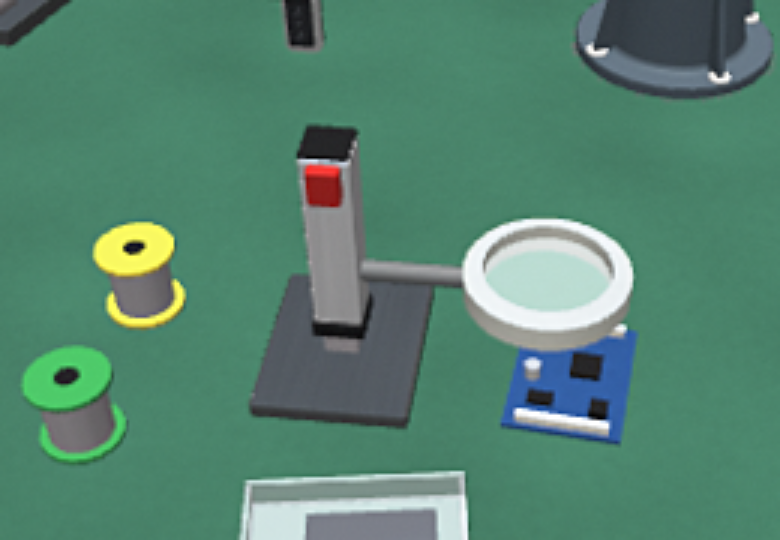

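The view shows a finger above the post at about (305,25), with the post and button clear below it. I'll descend.

>>> arm_command --targets '[[[0,0,0],[-0.0035,0.0005,0.02],-1],[[0,0,0],[0,0,0.025],-1],[[0,0,0],[0,0,0.025],-1],[[0,0,0],[0,0,0.025],-1],[[0,0,0],[0,0,0.02],-1],[[0,0,0],[0,0,0.01],-1],[[0,0,0],[0,0,0.006],-1],[[0,0,0],[0,0,0],-1]]'

```text
t: 4.15
tcp_pos: [0.556, -0.1111, 0.1606]
ee_rot: [0.609, 0.793, 0.0, 0.0]
ft_force: [0.4, -0.1, 0.2]
grip_width: 1.0
finger_force: 0.0
```

>>> arm_command --targets '[[[0,0,0],[0,0,0],1],[[0,0,0],[0,0,0],1],[[0,0,0],[0,0,0],1],[[0,0,0],[0,0,0],1],[[0,0,0],[0,0,0],1],[[0,0,0],[0,0,0],1],[[0,0,0],[0,0,0],1],[[0,0,0],[0,0,0],1]]' --newtons 40

```text
t: 5.15
tcp_pos: [0.5548, -0.1121, 0.1616]
ee_rot: [0.608, 0.794, -0.001, -0.0]
ft_force: [-5.5, -1.1, 8.1]
grip_width: 0.434
finger_force: 41.6
```

The opening is about 37 mm, so the button is pressed fully in. I'll lift 16 mm.

>>> arm_command --targets '[[[0,0,0],[0,0,-0.002],1],[[0,0,0],[0,0,-0.003],1],[[0,0,0],[0,0,-0.003],1],[[0,0,0],[0,0,-0.003],1],[[0,0,0],[0,0,-0.003],1],[[0,0,0],[0,0,-0.002],1],[[0,0,0],[0,0,0],1],[[0,0,0],[0,0,0],1]]'

```text
t: 6.15
tcp_pos: [0.5548, -0.1121, 0.1754]
ee_rot: [0.609, 0.793, -0.001, -0.001]
ft_force: [-3.5, -4.6, -6.9]
grip_width: 0.434
finger_force: 42.3
```

```bash
cat > m.py <<'E'
from h import *
c=robot.capture("scene"); v,u=np.mgrid[:400,:640]; W=world(c,u,v)
hsv=cv2.cvtColor(c["pixels"],cv2.COLOR_BGR2HSV)
m=(c["z_map"]>0)&(abs(W[...,0]-.514)<.1)&(abs(W[...,1]-.04)<.075)&(W[...,2]>.06)&(hsv[...,1]<40)&(hsv[...,2]>150)&(W[...,2]<.18)
P=W[m];print("lens top z (0.1065 at start)",np.percentile(P[:,2],[50,90,97]).round(4),len(P))
r=(c["z_map"]>0)&((hsv[...,0]<8)|(hsv[...,0]>172))&(hsv[...,1]>150)&(hsv[...,2]>80)&(abs(W[...,0]-.58)<.03)&(abs(W[...,1]+.1)<.04)
Q=W[r];y=.261
if len(Q): d=(Q[:,:2]-[.554,-.110])@[np.cos(y),np.sin(y)];print("button proud from axis",np.median(d).round(4),"z",np.median(Q[:,2]).round(4),len(Q))
E
python3 m.py
```

```text
lens top z (0.1065 at start) [0.1093 0.1198 0.1207] 1806
button proud from axis 0.0205 z 0.1908 5
```

The lens rose 14 mm, so the sleeve is off its hole. I'll open, turn 90° in place (the open fingers clear the sleeve), and grip the plain y sides.

>>> arm_command --targets '[[[0,0,0],[0,0,0],-1],[[0,0,0],[0,0,0],-1],[[0,0,0],[0,0,0],-1],[[0,0,0],[0,0,0],-1],[[0,0,0],[0,0,0],-1],[[0,0,0],[0,0,0],-1],[[0,0,0],[0,0,0],-1],[[0,0,0],[0.001,-0.001,0],-1]]'

```text
t: 7.2
tcp_pos: [0.5547, -0.1107, 0.1763]
ee_rot: [0.609, 0.793, 0.0, 0.0]
ft_force: [0.1, -0.8, 0.6]
grip_width: 1.004
finger_force: 0.0
```

```bash
python3 m.py; python3 -c "
from h import *
o=robot.get_obs();print(o['joint_positions'].round(3),o['tcp_pos'],o['grip_width'])"
```

```text
lens top z (0.1065 at start) [0.1094 0.1198 0.1208] 1787
button proud from axis 0.0219 z 0.1994 39
[-0.394  0.519  1.639  0.     0.984 -0.655] [ 0.55438312 -0.11051377  0.17625059] 1.001485047101094
```

>>> arm_command --targets '[[[0,0,0.175],[0,0,0],-1],[[0,0,0.175],[0,0,0],-1],[[0,0,0.175],[0,0,0],-1],[[0,0,0.175],[0,0,0],-1],[[0,0,0.175],[0,0,0],-1],[[0,0,0.175],[0,0,0],-1],[[0,0,0.175],[0,0,0],-1],[[0,0,0.175],[0,0,0],-1]]'

```text
t: 8.25
tcp_pos: [0.5546, -0.1106, 0.1763]
ee_rot: [0.977, 0.211, -0.0, -0.0]
ft_force: [0.4, -0.1, -0.0]
grip_width: 1.001
finger_force: 0.0
```

>>> arm_command --targets '[[[0,0,0.171],[0,0,0],-1],[[0,0,0],[0,0,0],-1],[[0,0,0],[0,0,0],1],[[0,0,0],[0,0,0],1],[[0,0,0],[0,0,0],1],[[0,0,0],[0,0,0],1],[[0,0,0],[0,0,0],1],[[0,0,0],[0,0,0],1]]' --newtons 30

```text
t: 9.25
tcp_pos: [0.5548, -0.1109, 0.1763]
ee_rot: [0.991, 0.13, 0.0, 0.0]
ft_force: [0.5, -1.9, -0.0]
grip_width: 0.418
finger_force: 35.1
```

```bash
python3 m.py
```

```text
lens top z (0.1065 at start) [0.109  0.1196 0.1207] 1836
button proud from axis 0.0219 z 0.1974 128
```

Gripped on the plain sides at 35.5 mm. I'll lift 17 mm first, which stays below the hole range, then go slowly.

>>> arm_command --targets '[[[0,0,0],[0,0,-0.002],1],[[0,0,0],[0,0,-0.003],1],[[0,0,0],[0,0,-0.003],1],[[0,0,0],[0,0,-0.003],1],[[0,0,0],[0,0,-0.002],1],[[0,0,0],[0,0,-0.002],1],[[0,0,0],[0,0,-0.001],1],[[0,0,0],[0,0,-0.001],1]]'

```text
t: 10.3
tcp_pos: [0.5547, -0.1109, 0.1935]
ee_rot: [0.992, 0.13, 0.0, 0.0]
ft_force: [3.0, -3.4, -10.9]
grip_width: 0.423
finger_force: 34.7
```

>>> arm_command --targets '[[[0,0,0],[0,0,-0.001],1],[[0,0,0],[0,0,-0.001],1],[[0,0,0],[0,0,-0.001],1],[[0,0,0],[0,0,-0.001],1],[[0,0,0],[0,0,-0.001],1],[[0,0,0],[0,0,-0.001],1],[[0,0,0],[0,0,-0.001],1],[[0,0,0],[0,0,-0.001],1]]'

```text
t: 11.3
tcp_pos: [0.5547, -0.1109, 0.2014]
ee_rot: [0.992, 0.13, 0.0, 0.0]
ft_force: [4.5, -3.3, -10.2]
grip_width: 0.419
finger_force: 34.7
```

```bash
python3 m.py
```

```text
lens top z (0.1065 at start) [0.1341 0.1447 0.1456] 1853
button proud from axis 0.0222 z 0.2224 138
```

At about 39 mm, still free. I'll continue.

>>> arm_command --targets '[[[0,0,0],[0,0,-0.001],1],[[0,0,0],[0,0,-0.001],1],[[0,0,0],[0,0,-0.001],1],[[0,0,0],[0,0,-0.001],1],[[0,0,0],[0,0,-0.001],1],[[0,0,0],[0,0,-0.001],1],[[0,0,0],[0,0,-0.001],1],[[0,0,0],[0,0,-0.001],1]]'

```text
t: 12.35
tcp_pos: [0.5547, -0.1109, 0.2097]
ee_rot: [0.992, 0.13, 0.0, 0.0]
ft_force: [3.0, -4.2, -7.2]
grip_width: 0.415
finger_force: 35.1
```

```bash
python3 m.py
```

```text
lens top z (0.1065 at start) [0.1423 0.153  0.1538] 1870
button proud from axis 0.0262 z 0.2318 163
```

The button has moved out about 4.5 mm, so it has popped. I'll confirm with a gentle tug, then return.

>>> arm_command --targets '[[[0,0,0],[0,0,-0.001],1],[[0,0,0],[0,0,-0.001],1],[[0,0,0],[0,0,-0.001],1],[[0,0,0],[0,0,0],1],[[0,0,0],[0,0,0],1],[[0,0,0],[0,0,0],1],[[0,0,0],[0,0,0],1],[[0,0,0],[0,0,0],1]]'

```text
t: 13.4
tcp_pos: [0.5547, -0.1109, 0.2102]
ee_rot: [0.992, 0.13, -0.0, -0.0]
ft_force: [5.2, -5.5, -18.8]
grip_width: 0.417
finger_force: 34.0
```

```bash
python3 m.py
```

```text
lens top z (0.1065 at start) [0.1429 0.1535 0.1543] 1867
button proud from axis 0.0263 z 0.2332 165
```

It stopped dead: the force rose to 19 N and the sleeve moved only 0.5 mm. I'll relax, open, and retreat upward.

>>> arm_command --targets '[[[0,0,0],[0,0,0.001],1],[[0,0,0],[0,0,0.001],1],[[0,0,0],[0,0,0],-1],[[0,0,0],[0,0,0],-1],[[0,0,0],[0,0,0],-1],[[0,0,0],[0,0,0],-1],[[0,0,0],[0,0,0],-1],[[0,0,0],[0,0,0],-1]]'

```text
t: 14.45
tcp_pos: [0.5547, -0.1106, 0.2103]
ee_rot: [0.992, 0.13, -0.0, -0.0]
ft_force: [1.1, -0.1, 0.4]
grip_width: 0.999
finger_force: 0.0
```

>>> arm_command --targets '[[[0,0,0],[0,0,-0.01],-1],[[0,0,0],[0,0,-0.02],-1],[[0,0,0],[0,0,-0.02],-1],[[0,0,0],[0,0,-0.02],-1],[[0,0,0],[0,0,-0.02],-1],[[0,0,0],[0,0,-0.01],-1],[[0,0,0],[0,0,0],-1],[[0,0,0],[0,0,0],-1]]'

```text
t: 15.45
tcp_pos: [0.5542, -0.1105, 0.3096]
ee_rot: [0.992, 0.13, -0.001, -0.0]
ft_force: [-0.7, -1.2, -0.3]
grip_width: 1.003
finger_force: 0.0
```

```bash
python3 m.py; python3 -c "
from h import *
c=robot.capture('scene');cv2.imwrite('pics/end.png',c['pixels'])"
```

```text
lens top z (0.1065 at start) [0.1438 0.1533 0.1541] 1709
button proud from axis 0.0265 z 0.2324 163
```

View pics/end.png

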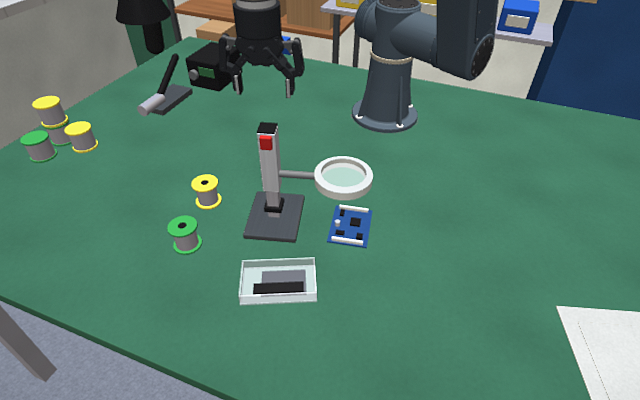

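The final picture shows the sleeve raised, with the button out at (266,143) and the lens at (343,177). The gripper is clear, and the spools, board and tray are where they were.

```bash
python3 -c "
from station import robot
print(robot.sign_off())"
```

```text
the job is handed in; nothing more can be done
None
```

The magnifier is locked in its next hole, about 47 mm up, with the button sprung out and the gripper clear; the board, spools and tray look unmoved in the final picture, and the job was handed in at about 15.5 s (no verdict was returned).

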